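Lock the sampling module's cover with the curved pin

ROBOT

A 7-joint arm with a two-finger parallel gripper is mounted at the origin on the work surface. World frame = base frame: x ahead of the robot, y to its left, z up, the work surface at z = 0. Lengths are in m, angles in rad, forces in N, time in s.
With the tool pointing down it reaches from about 0.4 to 0.85 m from the base axis. Payload 10.4 kg.
Tool frame: the origin (TCP) lies on the centre line of the jaws, within the pads' length; the fingertips stand 11 mm ahead of it and the grasp point (between the pads) lies 8 mm behind it; z points along the fingers, y is the line along which they close (so a half turn about z gives the same grasp; the last joint's range is limited). The gripper opens to 87 mm and grips with 3 to 60 N. Pads are 19 mm wide; open, the fingers measure 117 mm over their backs; the gripper's body (75 mm by 190 mm) begins 51 mm behind the grasp point.
Start: joints at [1.194, 0.332, -0.065, 1.46, 0.022, 1.35, -0.088], TCP at [0.217, -0.586, 0.234] pointing down, gripper open.
Joint ranges: [-2.6, 2.6], [-0.5, 2.12], [-1.47, 1.34], [0.16, 2.42], [-1.27, 4.41], [0.06, 2.06], [-2.6, 2.6]. Speed limits (rad/s): [2.22, 2.22, 2.79, 2.79, 3.14, 3.14, 3.14].

INTERFACE

Orientations are given as a unit quaternion [x, y, z, w].
In Python, from bench import r gives the robot as it stands.
- The arm moves only by the shell command python3 -m pendant 'ROWS' [OPENING] [FORCE]. ROWS is JSON, a list of rows, each a list of 4 numbers: the shift along the tool's x, y, z in m, then the turn about the tool's z in rad. A call has 1 to 8 rows; each row shifts and turns the commanded pose from where the row before left it, along the tool's axes as they then stand; what a row does not reach is not made up. A row lasts 1/12 s, in which the tool goes at most 41.7 mm and 7.16 degrees, less where a joint would pass 70% of its speed; a pose out of reach is approached as far as the arm can. A call with a gripper value outside its range is refused whole. OPENING is the opening, from 0 (shut) to 1 (fully open), set as the call begins (- or left out, the last holds). The fingers move at their own pace and stop on an object; FORCE is the grip in N (left out, the last holds). Time passes only in rows, so rows that do not move let the fingers close. It gives the time, the measured TCP pose, the force, the opening and the grip force at its end, in the units of the state.
- r.read_state(): the state, without advancing time (a new reading comes with each control period).
- r.camera(name): name is "scene" or "side" or "wrist"; returns a dict with "img" (480x640x3 uint8, red, green, blue), "camera_matrix" (3x3 intrinsics, pixels), "dist_coeffs" ([k1, k2, p1, p2, k3] as OpenCV has them; the pictures are not rectified), "xyz" and "attitude" of the camera in the world. Camera axes: x right, y down, z forward; pixel columns grow to the right and rows downward; lengths in m; the calibration is good to about 2 mm. A picture is of the moment at which its call begins. There is no depth.
- r.close_job(): hands the job in; it is judged then, once.
Trained networks look in the newest picture that a camera, given by its name, has taken for a name from the list of things; names that differ only in an ending like _2 or _b are one class to them, and where a whole thing is asked for, a point or a joint stands for the part that bears it (a point fixed in the world has none). Each returns a list of dicts, best first, with "score" (0 to 1); they miss things now and then, are a little off and sometimes report something else, mostly with a low value. They report only what shows in the picture. A call takes as long as a camera call. They do not tell look-alikes from the thing itself.
- r.outline_of(thing, camera): "mask" (480x640 bool, what is visible of it) and "bbox" ([centre column, centre row, width, height] in pixels, round what is visible of it).
The state is a dict: "time": time; "joint_positions": joint angles; "joint_vel": joint speeds; "joint_torque": joint torques, N m; "ee_pos": TCP position; "eef_rot": TCP orientation; "ft_force": force on the tool from outside, world axes, zero at the start; "torque": the same for the moment, N m; "width": finger opening in m; "grip_force": force on a finger pad.
Only numpy, scipy, OpenCV 4.12 (cv2) and the standard library are available. Lean on these libraries where they do the work, as an engineer would, in place of code of your own. Each camera call takes 0.05 s, during which the arm holds its last target. There are 200 camera calls.

TASK

Lock the sampling module's cover: pick up the orange-handled curved pin, feed its wire through the steel ring along its curve, and push it home until the red interlock plunger is fully in. Work gently, feeling for the ring (its block may sit a centimetre off) and never forcing the pin (a light touch, well under 20 N); then let go with the pin standing upright on the module's top, and leave everything else where it is.

Things in the scene. Friction and masses are not known exactly. Their poses are not given: they have to be found in the camera images.
- pin_grip (a point): Grip point of the loose curved lock pin: on the axis of its upright orange handle, 48 mm above the pin's underside, 18 mm below the top. Handle 12 mm (x) by 20 mm (y): grasp it from above, closing along x. It stands on a steel foot, 26 (x) by 28 (y), 6 mm thick. z up, x away from the centre of the wire's arc.
- lock_pin: The lock pin (about 0.15 kg); origin on its underside below the handle, axes as pin_grip. An 8 mm round steel wire leaves the handle along +y and curves, anticlockwise seen from above, as a level arc of 108 degrees, radius 50 mm (centre line), 16 mm above the underside; the arc's centre is at x -50, y 0 mm. Standing on its foot it stays upright.
- pin_tip (a point): Point on the centre line of the pin's wire 4 mm before its blunt flat end (wire radius 4 mm), at (-65.5, 47.6, 16) mm from the pin's origin in the pin's axes. Same axes.
- module: Fixed sampling module: a low cream box 250 x 250 x 50 mm with a blue cover edge on its -x side, and on its flat top a steel block with the ring and the plunger. Its origin is 50 mm below deck_mark, same axes. z up.
- deck_mark (a point): Point on the module's flat cream top, 50 mm above the bench: the nominal centre of the arc that the pin follows (anticlockwise from above, through the ring from its +y to its -y side, foot standing on the top). Axes of the module.
- ring_nominal (a point): NOMINAL centre of the upright steel ring, (-50, 0, 16) mm from deck_mark: flat faces, 7 mm thick, inner diameter 11.2, outer 27 mm, axis along y. The ring and plunger block is screwed down in slots, truly up to 14 mm off either way along x and up to 5 mm along y (not turned, does not yield). Where it sits is not reported: feel it, e.g. touch the ring's outer (-x) side with the pin's tip, or see it.
- ring_wing (a point): NOMINAL middle of the top edge of the 5 mm thick, 32 mm long wing plate that joins the ring's +x side, 23 mm above the cream top; shifts with the ring. On the ring's -x side a hasp strap, 12 mm wide, lies 4 to 6 mm above the top and runs over the blue cover edge; nothing else stands on that side.
- plunger (a joint): How far the red interlock plunger is pushed in, m: 0 out, 0.006 hard on its stop. Head 16 mm across, 16 mm above the cream top, black housing 30 mm high. The blunt end meets it when pin_tip is 70 degrees past the ring on the arc (then nominally (-17, -47, 16) mm from deck_mark); shifts with the ring. It yields along the arc at about 4 N, more if pushed fast, and stays where it is left.
- straight_pin: Bystander: a grey-handled straight pin, 46 mm tall, not wanted here; origin at its underside. To be left alone.
- lamp_a: Bystander: a hollow-cathode lamp standing upright, diameter 39 mm, 115 mm tall; origin at its underside. To be left alone.
- lamp_b: Bystander: a second such lamp; origin at its underside. To be left alone.
- bottle: Bystander: an amber bottle, diameter 60 mm, 130 mm tall; origin at its underside. To be left alone.
- mug: Bystander: a white mug, diameter 80 mm, 90 mm tall; origin at its underside. To be left alone.
- spanner: Bystander: a steel spanner 160 mm long, lying on the bench; origin at its underside. To be left alone.
- mouse: Bystander: a round black computer mouse, diameter 60 mm, 34 mm high; origin at its underside. To be left alone.
Not all that is in view belongs to the job. Leave any purple or turquoise look-alike of the lock_pin alone.

How it is judged:
On the way, in this order (a step that is already met when the one before it is completed fails the run):
1. The pin's tip has come out of the far side of the ring, level and low over the module's top (x of pin_tip in the frame of deck_mark between -0.07 and -0.012 m and y of pin_tip in the frame of deck_mark between -0.055 and -0.021 m and z of pin_tip in the frame of deck_mark between 0.01 and 0.026 m and angle between lock_pin's own z axis and vertical below 0.12 rad and value of joint plunger below 0.004 m), for 0.1 s.
2. The pin's tip has pushed the interlock plunger in (value of joint plunger above 0.005 m and contact force between lock_pin and module above 0.5 N).
At the end, for the whole second after the job is handed in: The pin's wire runs through the ring with its end at the plunger and its handle on the near (+y) side of the ring, the plunger at least 5 mm in, the pin standing level (within 0.12 rad) with its foot on the module's top (tip centre 16 mm above it, within 4 mm), at rest and released (value of joint plunger above 0.005 m and x of pin_tip in the frame of deck_mark between -0.033 and 0.011 m and y of pin_tip in the frame of deck_mark between -0.06 and -0.036 m and z of pin_tip in the frame of deck_mark between 0.012 and 0.02 m and x of pin_grip in the frame of deck_mark between -0.066 and -0.02 m and y of pin_grip in the frame of deck_mark between 0.013 and 0.04 m and angle between lock_pin's own z axis and vertical below 0.12 rad and linear speed of lock_pin below 0.02 m/s); the robot touches nothing.
It fails at once if The pin is pressed against the module (ring, plunger or top) with more than 25 N (contact force between lock_pin and module above 25 N).
It fails at once if The arm or fingers press on the module with more than 25 N (contact force between any of the fingers, the arm and module above 25 N).
It fails at once if A bystander is moved by more than 30 mm (distance of any of straight_pin, lamp_a, lamp_b, bottle, mug, spanner, mouse from where it was at the start of the episode above 0.03 m).
It also fails if it takes over 64 s, if anything falls off the work surface, if the arm or the gripper's body presses on something with over 40 N, if the wrist force passes 120 N, or if a joint passes its speed limit or range.

## Working session

There is one attempt and no reset: what is moved stays moved. The work goes in short steps, Python scripts to look and compute and a shell command to move; the robot and the scene stay as the last step left them, time stands still between calls to the robot, and variables do not carry over. Pictures are saved under pics/ and viewed, at most 10 in all, crops included, and the job is handed in when it is done.

```bash
mkdir -p pics; ls; python3 - <<'E'
from bench import r
import cv2,numpy as np
np.set_printoptions(precision=4,suppress=True)
s=r.read_state();print({k:np.round(v,4) for k,v in s.items()})
ims=[]
for c in("scene","side"):
    d=r.camera(c);cv2.imwrite(f"pics/{c}0.png",d["img"][:,:,::-1])
    print(c,d["camera_matrix"],d["dist_coeffs"],d["xyz"],d["attitude"])
    for t in("lock_pin","module","plunger","ring_wing","straight_pin","mug","bottle","lamp_a","spanner","mouse"):
        print(t,[(np.round(o["score"],2),np.round(o["bbox"])) for o in r.outline_of(t,c)])
E
```

```text
pics
{'time': np.float64(0.0), 'joint_positions': array([ 1.1944,  0.3329, -0.0647,  1.461 ,  0.0216,  1.3499, -0.0885]), 'joint_vel': array([ 0.0001, -0.0002,  0.0005,  0.0006,  0.0013, -0.0002,  0.0006]), 'joint_torque': array([  0.0004, -62.325 ,   0.0247, -38.9904,  -0.0613,   0.0398,
         0.0002]), 'ee_pos': array([ 0.2164, -0.5859,  0.2328]), 'eef_rot': array([ 0.9844,  0.176 , -0.0002, -0.0007]), 'ft_force': array([ 0.1319, -0.9279,  0.7784]), 'torque': array([-0.0054, -0.0195,  0.0297]), 'grip_force': np.float64(0.0), 'width': np.float64(0.0871)}
scene [[607.0955   0.     317.9473]
 [  0.     607.0955 236.5178]
 [  0.       0.       1.    ]] [0.0621 0.     0.     0.     0.    ] [1.1806 0.777  1.0975] [ 0.3068  0.8743 -0.358  -0.1151]
lock_pin [(np.float64(0.87), array([429., 300.,  47.,  29.])), (np.float64(0.72), array([385., 269.,  22.,  41.])), (np.float64(0.6), array([465., 278.,  42.,  30.]))]
module [(np.float64(0.67), array([304., 230., 146., 115.]))]
plunger [(np.float64(0.68), array([466., 361.,  38.,  55.]))]
ring_wing [(np.float64(0.98), array([304., 232., 140.
[... 759 characters left out ...]
), array([374., 364.,  26.,  55.]))]
module [(np.float64(0.76), array([338., 235., 140.,  89.]))]
plunger []
ring_wing [(np.float64(0.83), array([337., 232., 135.,  87.]))]
straight_pin [(np.float64(0.67), array([219., 309.,  45.,  34.])), (np.float64(0.63), array([426., 187.,  41.,  26.]))]
mug [(np.float64(0.88), array([151., 313.,  74.,  71.]))]
bottle [(np.float64(0.78), array([205., 381.,  50.,  91.]))]
lamp_a [(np.float64(0.75), array([227., 234.,  20.,  50.])), (np.float64(0.65), array([195., 257.,  25.,  58.]))]
spanner [(np.float64(0.74), array([337., 233., 140.,  86.])), (np.float64(0.62), array([426., 188.,  45.,  27.]))]
mouse [(np.float64(0.83), array([342., 175.,  15.,  17.]))]
```

View pics/scene0.png

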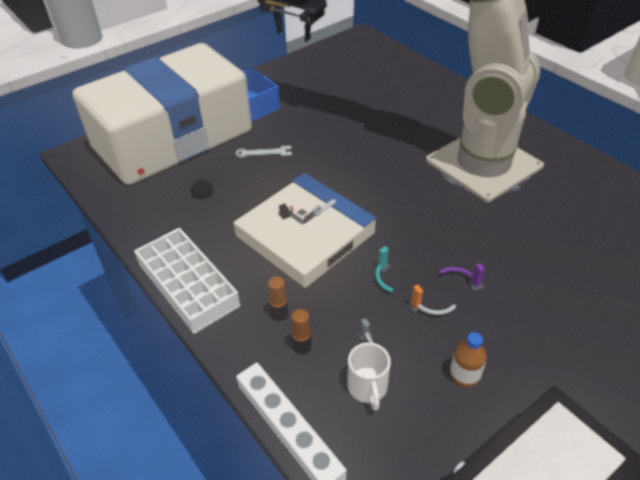

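View pics/side0.png

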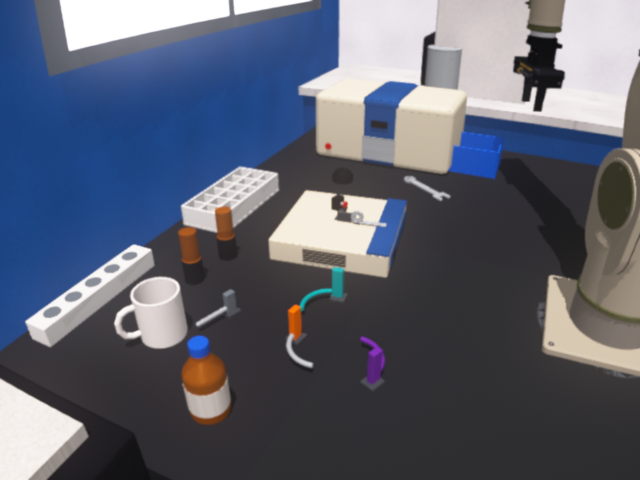

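```bash
cat > h.py <<'E'
from bench import r
import cv2,numpy as np
from scipy.optimize import minimize
from scipy.spatial.transform import Rotation as R
np.set_printoptions(precision=4,suppress=True)
def proj(d,P):
    M=R.from_quat(d["attitude"]).as_matrix().T
    return cv2.projectPoints(np.float64(P).reshape(-1,3),cv2.Rodrigues(M)[0],-M@np.array(d["xyz"]),np.array(d["camera_matrix"]),np.array(d["dist_coeffs"],float))[0][:,0]
def ray(d,uv,z):
    n=cv2.undistortPoints(np.float64([[uv]]),np.array(d["camera_matrix"]),np.array(d["dist_coeffs"],float))[0,0]
    v=R.from_quat(d["attitude"]).apply([*n,1]);o=np.array(d["xyz"]);return o+v*(z-o[2])/v[2]
def box(x0,x1,y0,y1,z0,z1): return np.array([[x,y,z] for x in(x0,x1) for y in(y0,y1) for z in(z0,z1)])
def place(p,P,z=0):
    c,s=np.cos(p[2]),np.sin(p[2]);P=np.asarray(P,float)
    return P@np.array([[c,s,0],[-s,c,0],[0,0,1]])+[p[0],p[1],z]
def arc(n=13,a1=np.radians(108),rad=.05):
    a=np.linspace(0,a1,n);return np.c_[-.05+rad*np.cos(a),rad*np.sin(a),0*a+.016]
def pinparts():
    L=[box(-.006,.006,-.01,.01,.006,.066),box(-.013,.013,-.014,.014,0,.006)]
    A=[np.vstack([[x,y,.016+dz] for x,y in arc(rad=q)[i:i+2,:2] for q in [0] for dz in(-.004,.004)]+[[x,y,.016] for q in(.046,.054) for x,y in arc(rad=q)[i:i+2,:2]]) for i in range(0)]
    for i in range(12):
        A.append(np.vstack([arc(rad=.046)[i:i+2],arc(rad=.054)[i:i+2],arc()[i:i+2]+[0,0,.004],arc()[i:i+2]-[0,0,.004]]))
    return L+A
def ren(d,p,parts,z=0,S=4):
    m=np.zeros((480*S,640*S),np.uint8)
    for q in parts:
        u=proj(d,place(p,q,z));cv2.fillConvexPoly(m,cv2.convexHull(np.int32(u*S)),255)
    return cv2.resize(m,(640,480),interpolation=cv2.INTER_AREA)/255.
def fit(views,parts,p0,z=0,step=(.01,.01,.15)):
    def c(p):
        e=0
        for d,m in views:
            a=ren(d,p,parts,z);e+=1-np.minimum(a,m).sum()/np.maximum(a,m).sum()
        return e
    sx=np.vstack([p0]+[np.array(p0)+np.eye(3)[i]*step[i] for i in range(3)])
    o=minimize(c,p0,method="Nelder-Mead",options=dict(initial_simplex=sx,xatol=1e-4,fatol=1e-4,maxiter=150));return o.x,o.fun/len(views)
E
cat > m1.py <<'E'
from h import *
D={c:r.camera(c) for c in("scene","side")}
at={"scene":(417,297),"side":(296,322)}
def pick(t,c,uv):
    L=[o for o in r.outline_of(t,c) if o["mask"][max(0,uv[1]-12):uv[1]+12,uv[0]-8:uv[0]+8].any()]
    return L[0]["mask"] if L else None
V=[(D[c],pick("lock_pin",c,at[c])) for c in D]
V=[(d,m.astype(float)) for d,m in V if m is not None]
g=ray(D["side"],(296,335),0.0);t=ray(D["side"],(311,364),.016);print("pin0",g,t,len(V))
# yaw: tip dir local (-.0655,.0476)
y0=np.arctan2(*(t-g)[1::-1])-np.arctan2(.0476,-.0655)
print(min((fit(V,pinparts(),[g[0],g[1],y0+k]) for k in(-.3,.3)),key=lambda q:q[1]))
V=[(D[c],pick("module",c,{"scene":(304,240),"side":(320,230)}[c])) for c in D]
V=[(d,m.astype(float)) for d,m in V if m is not None]
L=ray(D["side"],(396,238),.05)
c0=ray(D["side"],(338,228),.05);y0=np.arctan2(*(c0-L)[1::-1]);print("mod0",c0,y0,len(V))
print(fit(V,[box(-.125,.125,-.125,.125,0,.05)],[c0[0],c0[1],y0]))
for n,uv in (("mug",(160,335)),("bottle",(209,405)),("straight",(232,310)),("teal",(338,297)),("purple",(373,380))): print(n,ray(D["side"],uv,0))
E
python3 m1.py
```

```text
pin0 [0.5075 0.2327 0.    ] [0.4482 0.2995 0.016 ] 2
(array([ 0.5036,  0.2416, -0.2013]), np.float64(0.17388672852305825))
mod0 [ 0.5497 -0.0567  0.05  ] 0.06772984195958509 2
(array([ 0.556 , -0.1008,  0.1345]), np.float64(0.023892138605240087))
mug [0.7208 0.3297 0.    ]
bottle [0.5553 0.4223 0.    ]
straight [0.6441 0.2193 0.    ]
teal [0.4827 0.1055 0.    ]
purple [0.354  0.2785 0.    ]
```

```bash
python3 -m pendant '[[0.03,-0.022,-0.004,0],[0.03,-0.022,-0.004,0],[0.03,-0.022,-0.004,0],[0.03,-0.022,-0.004,0],[0.03,-0.022,-0.004,0],[0.03,-0.022,-0.004,0],[0.03,-0.022,-0.004,0]]' 1 30
python3 -m pendant '[[0.03,-0.022,-0.004,0],[0.03,-0.022,-0.004,0],[0.03,-0.022,-0.004,0],[0.03,-0.022,-0.004,0],[0.03,-0.022,-0.004,0],[0.03,-0.022,-0.004,0],[0.03,-0.022,-0.004,0],[0,0,0,0]]'
python3 - <<'E'
from h import *
d=r.camera("wrist");cv2.imwrite("pics/w1.png",d["img"][:,:,::-1]);print(d["xyz"],d["attitude"],d["camera_matrix"],r.read_state()["joint_positions"])
M=(.556,-.1008,.1345)
print(proj(d,place(M,[[0,0,.05],[-.05,0,.066],[-.125,.125,.05],[.125,.125,.05],[.125,-.125,.05],[-.125,-.125,.05]])))
E
```

```text
time: 1.98
ee_pos: [0.3609, -0.3675, 0.262]
eef_rot: [0.984, 0.176, 0.0, 0.0]
ft_force: [1.4, 0.4, 0.6]
width: 0.0868
grip_force: 0.0
time: 2.65
ee_pos: [0.5073, -0.144, 0.2906]
eef_rot: [0.984, 0.181, 0.002, -0.001]
ft_force: [-0.1, 0.9, 0.1]
width: 0.0872
grip_force: 0.0
[ 0.5831 -0.1162  0.4407] [ 0.8147 -0.5612 -0.0838  0.1197] [[405.2383   0.     312.0774]
 [  0.     405.2383 232.5042]
 [  0.       0.       1.    ]] [ 0.6364  0.1197 -0.4758  1.6106  0.054   1.4234 -1.0543]
[[287.3943 132.2043]
 [275.0961 186.6862]
 [139.7305 227.6927]
 [172.372  -52.908 ]
 [457.7799  22.3152]
 [379.2493 280.1681]]
```

View pics/w1.png

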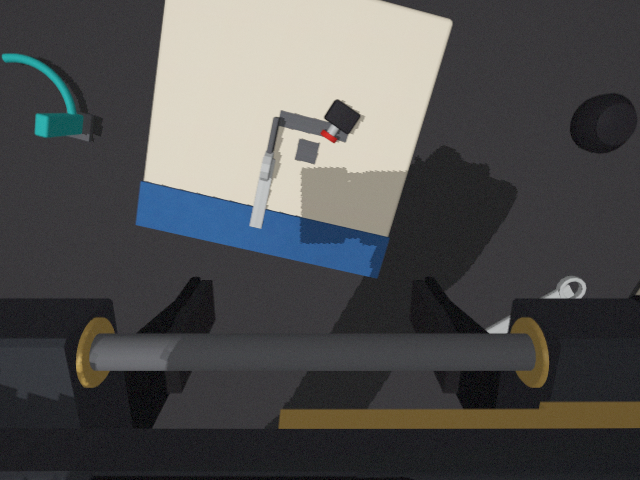

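```bash
python3 - <<'E'
from h import *
d=r.camera("wrist");s=r.read_state();print(s["ee_pos"],s["eef_rot"])
q=ray(d,(267,165),.075);print("ring",q)
print("corners",[ray(d,u,.05) for u in((379,277),(137,225),(451,21))],"fwd",R.from_quat(d["attitude"]).as_matrix()[:,2])
T=R.from_quat(s["eef_rot"])
off=T.inv().apply(np.array(d["xyz"])-s["ee_pos"]);print("cam in tool",off, "fwd tool",T.inv().apply(R.from_quat(d["attitude"]).as_matrix()[:,2]))
# candidate TCP so ring at image centre-ish at z
for z in(.13,.16):
  for dx in(0,.02,.04):
    e=dict(d);e["xyz"]=np.array(d["xyz"])+T.apply([dx,0.02,0])+[0,0,z-s["ee_pos"][2]]
    print(z,dx,proj(e,[q])[0])
E
```

```text
[ 0.5045 -0.1503  0.2897] [ 0.9841  0.1776  0.0002 -0.    ]
ring [ 0.5226 -0.0983  0.075 ]
corners [array([ 0.45  , -0.2434,  0.05  ]), array([0.4159, 0.0057, 0.05  ]), array([ 0.6931, -0.2062,  0.05  ])] fwd [-0.2727 -0.1016 -0.9567]
cam in tool [ 0.0831 -0.0016 -0.1503] fwd tool [-0.2913 -0.0002  0.9566]
0.13 0 [195.354  205.2813]
0.13 0.02 [198.3366 241.8495]
0.13 0.04 [201.172  276.4984]
0.16 0 [209.4291 193.7612]
0.16 0.02 [211.7255 226.3204]
0.16 0.04 [213.9219 257.3689]
```

```bash
python3 -m pendant '[[0.005,-0.008,0.04,0],[0.005,-0.008,0.04,0],[0.005,-0.008,0.04,0],[0.005,-0.006,0.04,0],[0,0,0,0],[0,0,0,0]]'
python3 - <<'E'
from h import *
d=r.camera("wrist");s=r.read_state();print(s["ee_pos"],s["eef_rot"],d["xyz"],d["attitude"])
np.save("w2.npy",d,allow_pickle=True)
cv2.imwrite("pics/w2.png",d["img"][:,:,::-1]);cv2.imwrite("pics/w2c.png",cv2.resize(d["img"][60:360,120:520,::-1],(800,600),interpolation=2))
E
```

```text
time: 3.25
ee_pos: [0.5108, -0.1177, 0.1289]
eef_rot: [0.984, 0.176, -0.002, -0.001]
ft_force: [0.7, -1.7, 1.1]
width: 0.0873
grip_force: 0.0
[ 0.5124 -0.1181  0.131 ] [0.9845 0.1753 0.0001 0.0003] [ 0.5879 -0.0903  0.2784] [ 0.8113 -0.5652 -0.0866  0.1218]
```

View pics/w2c.png

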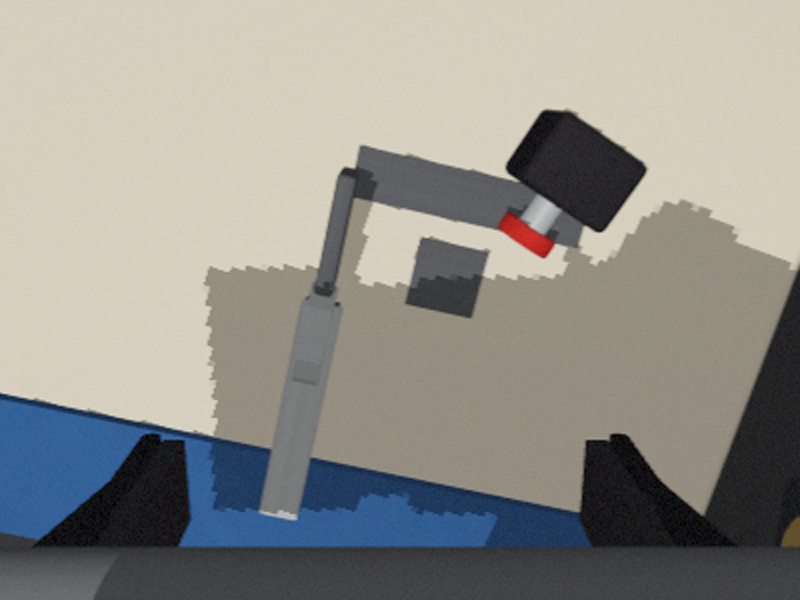

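```bash
python3 - <<'E'
from h import *
d=np.load("w2.npy",allow_pickle=True).item()
f=lambda x,y,z:ray(d,(120+x/2,60+y/2),z)
a,b=f(347,170,.073),f(322,292,.073);print("wing ends",a,b,np.linalg.norm(a-b),"yaw",np.arctan2(*(a-b)[1::-1]))
# blue edge line
p,q=f(0,396,.05),f(580,512,.05);print("blue edge",p,q,"yaw",np.arctan2(*(p-q)[1::-1])-np.pi/2)
e1,e2=f(345,307-0,.056),0
print("strap end",f(280,516,.056),"strap near ring",f(321,300,.056))
h=f(526,235,.066);print("plunger head",h)
for yaw in(.12,.1345,.15):
  Rm=R.from_euler("z",yaw)
  print(yaw,"ring from head front",h-Rm.apply([.0367,-.0482,0]),"from wing",b-Rm.apply([.0135,0,0]), "rel", Rm.inv().apply(b-h))
# predicted outline of ring for candidate
c=np.array(b-R.from_euler("z",.1345).apply([.0135,0,0]));c[2]=.066
t=np.linspace(0,2*np.pi,12,endpoint=False)
P=np.array([[.0135*np.cos(x),0,.0135*np.sin(x)] for x in t]);u=proj(d,c+R.from_euler("z",.1345).apply(P));print(np.c_[np.degrees(t),(u-[120,60])*2])
E
```

```text
wing ends [ 0.5676 -0.0873  0.073 ] [ 0.536  -0.0916  0.073 ] 0.03191306267139922 yaw 0.13476094843448655
blue edge [ 0.466  -0.0111  0.05  ] [ 0.4911 -0.1911  0.05  ] yaw 0.13835295907489575
strap end [ 0.4603 -0.1026  0.056 ] strap near ring [ 0.5294 -0.0922  0.056 ]
plunger head [ 0.5674 -0.1371  0.066 ]
0.12 ring from head front [ 0.5252 -0.0936  0.066 ] from wing [ 0.5226 -0.0933  0.073 ] rel [-0.0258  0.0489  0.007 ]
0.1345 ring from head front [ 0.5246 -0.0942  0.066 ] from wing [ 0.5226 -0.0934  0.073 ] rel [-0.0251  0.0492  0.007 ]
0.15 ring from head front [ 0.5239 -0.0949  0.066 ] from wing [ 0.5226 -0.0937  0.073 ] rel [-0.0243  0.0496  0.007 ]
[[  0.     323.9863 285.9193]
 [ 30.     320.7214 298.3659]
 [ 60.     315.4864 321.2359]
 [ 90.     309.8408 347.7974]
 [120.     305.5498 369.7402]
 [150.     303.8327 380.7196]
 [180.     304.9744 378.5021]
 [210.     308.4477 364.7412]
 [240.     313.2681 343.4983]
 [270.     318.2902 319.8819]
 [300.     322.3743 299.2474]
 [330.     324.5065 286.6373]]
```

```bash
python3 -m pendant '[[0,0,-0.04,0],[0.012,-0.0355,-0.008,0],[0.012,-0.0355,-0.008,0],[0.012,-0.0355,-0.008,0],[0.012,-0.0355,-0.008,0],[0.012,-0.0355,-0.008,0],[0.012,-0.0355,-0.008,0],[0.012,-0.0355,0,0]]'
python3 -m pendant '[[0,0,0,-0.12],[0,0,0,-0.12],[0,0,0,-0.12],[0,0,0,-0.12],[0,0,0,-0.12],[0,0,0,-0.12],[0,0,0,-0.12],[0,0,0,-0.12]]'
python3 -m pendant '[[0,0,0,-0.06],[0,0,0,0],[0,0,0,0]]'
cat > look.py <<'E'
from h import *
import sys
d=r.camera("wrist");s=r.read_state();np.save(sys.argv[1]+".npy",d,allow_pickle=True)
cv2.imwrite(f"pics/{sys.argv[1]}.png",d["img"][:,:,::-1])
e=s["ee_pos"];th=2*np.arctan2(s["eef_rot"][1],s["eef_rot"][0]);print("tcp",e,"th",th,"q",s["joint_positions"])
hsv=cv2.cvtColor(d["img"],cv2.COLOR_RGB2HSV);m=cv2.inRange(hsv,(3,170,90),(18,255,255));n,l,st,c=cv2.connectedComponentsWithStats(m)
k=1+np.argmax(st[1:,4]);print("orange",st[k],c[k])
for o in r.outline_of("lock_pin","wrist"):
    print(o["score"],o["bbox"])
    if (o["mask"]&(l==k)).sum()>50:
        p,f=fit([(d,o["mask"].astype(float))],pinparts(),[.5036,.2416,-.2013],step=(.008,.008,.1));print("fit",p,f)
E
python3 look.py w3
```

```text
time: 3.97
ee_pos: [0.5068, 0.1465, 0.223]
eef_rot: [0.985, 0.175, 0.004, 0.001]
ft_force: [1.1, 0.3, 0.2]
width: 0.0868
grip_force: 0.0
time: 4.63
ee_pos: [0.5065, 0.1445, 0.2211]
eef_rot: [0.791, 0.612, 0.002, 0.002]
ft_force: [0.1, -0.2, 0.2]
width: 0.087
grip_force: 0.0
time: 4.88
ee_pos: [0.5061, 0.1447, 0.22]
eef_rot: [0.774, 0.633, 0.001, 0.001]
ft_force: [0.3, 0.2, -0.2]
width: 0.0871
grip_force: 0.0
tcp [0.5058 0.1449 0.2194] th 1.3699979536521807 q [ 0.3561  0.2026 -0.806   1.7093  0.1531  1.2916 -0.6825]
orange [ 598  224   42   43 1433] [619.6943 244.9435]
0.88 [250.4, 64.4, 107.5, 93.6]
0.83 [110.7, 105.3, 122.9, 98.8]
0.66 [308.1, 214.8, 63.1, 118.7]
```

View pics/w3.png

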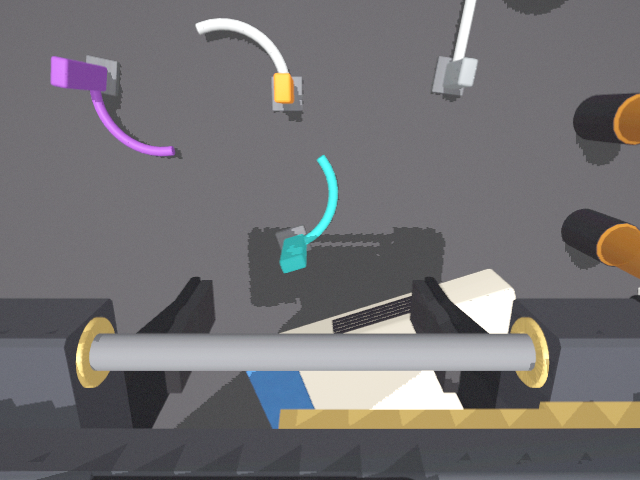

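```bash
python3 - <<'E'
from h import *
d=r.camera("wrist")
for o in r.outline_of("lock_pin","wrist"):
    if o["mask"][80:96,270:295].any():
        for y in(-.25,0): print(fit([(d,o["mask"].astype(float))],pinparts(),[.5036,.2416,y],step=(.008,.008,.1)))
E
```

```text
(array([ 0.5057,  0.2401, -0.2292]), np.float64(0.0834256238588964))
(array([ 0.5057,  0.2402, -0.2274]), np.float64(0.08313889148144682))
```

```bash
python3 -m pendant '[[0.0311,-0.0063,0,0.027],[0.0311,-0.0063,0,0],[0.0311,-0.0063,0,0],[0,0,0.036,0],[0,0,0.036,0],[0,0,0.036,0],[0,0,0.036,0],[0,0,0.02,0]]'
python3 -m pendant '[[0,0,0.016,0],[0,0,0,0],[0,0,0,0],[0,0,0,0],[0,0,0,0],[0,0,0,0],[0,0,0,0],[0,0,0,0]]' 0 5
python3 -m pendant '[[0,0,0,0],[0,0,0,0],[0,0,0,0],[0,0,0,0]]'
python3 look.py w4
```

```text
time: 5.75
ee_pos: [0.5047, 0.2396, 0.0498]
eef_rot: [0.782, 0.623, -0.002, -0.0]
ft_force: [0.1, -0.7, 1.1]
width: 0.0872
grip_force: 0.0
time: 6.42
ee_pos: [0.5067, 0.2406, 0.0381]
eef_rot: [0.782, 0.624, 0.0, 0.0]
ft_force: [0.9, -0.2, -0.6]
width: 0.0415
grip_force: 0.0
time: 6.75
ee_pos: [0.5063, 0.2406, 0.0376]
eef_rot: [0.782, 0.624, -0.0, 0.0]
ft_force: [-2.4, 1.4, 1.0]
width: 0.0147
grip_force: 1.0
tcp [0.5061 0.2407 0.0375] th 1.3469641431686858 q [ 0.0968  0.5029 -0.7569  1.801   0.4042  0.9994 -1.0458]
orange [ 291  262   35   71 1841] [308.3933 301.9001]
0.81 [54.2, 310.9, 108.4, 156.1]
```

```bash
python3 -m pendant '[[0,0,0,0],[0,0,0,0],[0,0,0,0],[0,0,-0.02,0],[0,0,-0.02,0],[0.0078,0.034,0,0],[0,0,0,-0.117],[0,0,0,-0.117]]' 0 20
python3 -m pendant '[[0,0,0,-0.117],[0,0,0,-0.117],[0,0,0,-0.117],[0,0,0,-0.117],[0,0,0.02,0],[0,0,0.015,0],[0,0,0.004,0],[0,0,0,0]]'
python3 look.py w5
```

```text
time: 7.52
ee_pos: [0.5428, 0.2399, 0.0775]
eef_rot: [0.702, 0.712, 0.0, 0.0]
ft_force: [-0.7, -0.2, -1.9]
width: 0.0119
grip_force: 20.0
time: 8.18
ee_pos: [0.5407, 0.2401, 0.0375]
eef_rot: [0.52, 0.854, -0.001, -0.0]
ft_force: [0.4, 0.2, -2.4]
width: 0.0122
grip_force: 20.0
tcp [0.5408 0.2403 0.0378] th 2.047808981802645 q [ 0.1744  0.609  -0.8614  1.7119  0.5186  1.0667 -0.3809]
orange [ 295  262   35   71 1763] [312.2479 300.5797]
0.85 [106.4, 406.5, 33.7, 8.8]
0.8 [243.0, 251.2, 194.6, 162.3]
fit [ 0.5322  0.2513 -1.3802] 0.7079116868346418
```

```bash
python3 -m pendant '[[0,0,0.001,0],[0,0,0,0],[0,0,0,0],[0,0,0,0],[0,0,0,0],[0,0,-0.006,0],[0,0,-0.0075,0],[0,0,0,0.1]]' 0.5
python3 -m pendant '[[0,0,0,0.12],[0,0,0,0.12],[0,0,0,0.12],[0,0,0,0.12],[0,0,0,0.12],[0,0,0,0.12],[0,0,0,0.12],[0,0,0,0.12]]'
python3 -m pendant '[[0,0,0,0.12],[0,0,0,0.12],[0,0,0,0.12],[0,0,0,0.12],[0,0,0,0.031],[0,0,0,0],[0,0,0,0]]'
python3 look.py w6
```

```text
time: 8.95
ee_pos: [0.5419, 0.2411, 0.0529]
eef_rot: [0.561, 0.828, 0.001, 0.0]
ft_force: [-0.2, -0.0, -0.3]
width: 0.043
grip_force: 0.0
time: 9.62
ee_pos: [0.5415, 0.241, 0.052]
eef_rot: [0.882, 0.472, 0.0, -0.0]
ft_force: [0.3, -0.1, 0.3]
width: 0.0432
grip_force: 0.0
time: 10.2
ee_pos: [0.5414, 0.241, 0.0517]
eef_rot: [0.971, 0.238, 0.0, -0.0]
ft_force: [0.0, -0.1, 0.2]
width: 0.0434
grip_force: 0.0
tcp [0.5414 0.2408 0.0516] th 0.4797270997591068 q [-0.0362  0.4932 -0.5727  1.7147  0.3054  1.0232 -1.8064]
orange [ 284  262   52   71 3184] [309.7616 299.4777]
0.57 [302.6, 287.1, 85.8, 88.9]
fit [0.5439 0.2409 0.5555] 0.37255421368820174
```

```bash
python3 -m pendant '[[-0.0007,0,0.001,0],[0,0,0,0],[0,0,0,0],[0,0,0,0],[0,0,0,0],[0,0,0,0],[0,0,0,0],[0,0,0,0]]' 0 25
python3 -m pendant '[[0,0,-0.035,0],[0,0,-0.035,0],[0,0,-0.035,0],[0,0,0,0],[0,0,0,0]]'
python3 look.py w7
python3 - <<'E'
from h import *
print([r.read_state()["ft_force"] for _ in range(3)])
for c in("scene","side"):
    d=r.camera(c);s=r.read_state();e=s["ee_pos"];th=2*np.arctan2(s["eef_rot"][1],s["eef_rot"][0])
    u=proj(d,place((e[0],e[1],th),arc(),e[2]-.05));x,y=np.int32(u.mean(0));I=d["img"][y-40:y+40,x-50:x+50,::-1]
    I=cv2.resize(I,(800,640),interpolation=2)[20:620]
    for q in u: cv2.circle(I,tuple(np.int32((q-[x-50,y-40])*8-[0,20])),3,(0,0,255),-1)
    cv2.imwrite(f"pics/h_{c}.png",cv2.resize(I,(400,300)))
cv2.imwrite("pics/h.png",np.hstack([cv2.imread("pics/h_scene.png"),cv2.imread("pics/h_side.png")]))
E
```

```text
time: 10.97
ee_pos: [0.5405, 0.2404, 0.05]
eef_rot: [0.972, 0.237, -0.0, 0.0]
ft_force: [-1.4, 0.9, -0.9]
width: 0.0199
grip_force: 24.9
time: 11.38
ee_pos: [0.5417, 0.2407, 0.157]
eef_rot: [0.972, 0.237, 0.002, -0.0]
ft_force: [-1.2, -0.8, -2.9]
width: 0.0197
grip_force: 24.9
tcp [0.5407 0.2401 0.1551] th 0.4775852395673562 q [-0.0035  0.3787 -0.6085  1.6272  0.2289  1.2071 -1.7538]
orange [ 287  262   52   71 3272] [312.011  299.2106]
0.96 [292.9, 287.5, 104.8, 91.8]
fit [0.5048 0.2139 0.1641] 0.5539215652283653
[array([-0.2005, -0.2874, -2.4595]), array([-0.2005, -0.2874, -2.4595]), array([-0.2005, -0.2874, -2.4595])]
```

View pics/h.png

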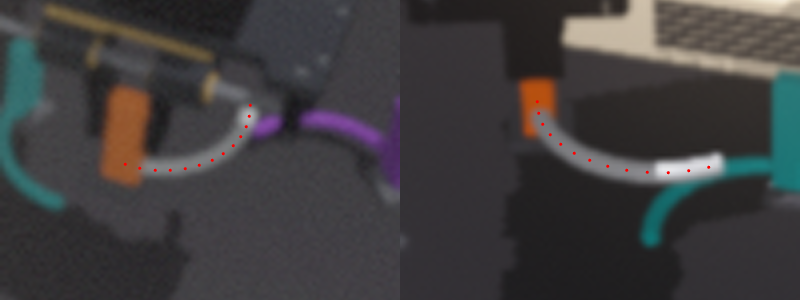

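```bash
python3 -m pendant '[[-0.0173,0.0361,0,0],[-0.0173,0.0361,0,0],[-0.0173,0.0361,0,0],[-0.0173,0.0361,0,0],[-0.0173,0.0361,0,0],[-0.0173,0.0361,0,0],[-0.0173,0.0361,0,0],[0,0,0,-0.118]]'
python3 -m pendant '[[0,0,0,-0.12],[0,0,0,-0.12],[0,0,0,-0.12],[0,0,0,-0.12],[0,0,0,-0.12],[0,0,0,-0.12],[0,0,0,-0.12],[0,0,0,-0.06]]'
python3 -m pendant '[[0,0,0,0],[0,0,0,0]]'
cat > plan.py <<'E'
# plan.py CX CY  alpha_deg dx dy zpin : tool-frame delta to get there
from h import *
import sys
cx,cy,al,dx,dy,z=map(float,sys.argv[1:7]);psi=.1345
def tgt(al,dx=0,dy=0):
    a=psi+np.radians(al);u=np.array([np.cos(psi),np.sin(psi)]);v=np.array([-u[1],u[0]])
    return np.array([cx,cy])+.05*u+.05*np.array([np.cos(a),np.sin(a)])+dx*u+dy*v,a
P=[];F=[]
for _ in range(3):
    r.camera("wrist");s=r.read_state();P.append(np.r_[s["ee_pos"],2*np.arctan2(s["eef_rot"][1],s["eef_rot"][0])]);F.append(s["ft_force"])
e=np.mean(P,0);p,a=tgt(al,dx,dy);th=e[3];D=p-e[:2]
print("pose",e,"ft",np.mean(F,0),"j7",s["joint_positions"][6])
# actual in module frame rel to arc centre
c=np.array([cx,cy])+.05*np.array([np.cos(psi),np.sin(psi)])
q=R.from_euler("z",-psi).apply([*(e[:2]-c),0]);print("pin in arc frame",q[:2],"r",np.hypot(*q[:2]),"pos ang",np.degrees(np.arctan2(q[1],q[0])),"yaw ang",np.degrees(th-psi))
print("delta tool x,y,z",D@[np.cos(th),np.sin(th)],D@[np.sin(th),-np.cos(th)],e[2]-(z+.1),"turn",-(a-th))
E
python3 plan.py .5226 -.0935 78 -.027 0 .002
```

```text
time: 12.25
ee_pos: [0.5483, -0.0501, 0.1534]
eef_rot: [0.958, 0.287, -0.002, 0.002]
ft_force: [0.4, -2.1, -1.7]
width: 0.0197
grip_force: 24.9
time: 12.92
ee_pos: [0.5486, -0.0398, 0.1537]
eef_rot: [0.731, 0.683, -0.001, -0.001]
ft_force: [-0.2, -0.4, -2.6]
width: 0.0197
grip_force: 24.9
time: 13.08
ee_pos: [0.5488, -0.0398, 0.1541]
eef_rot: [0.734, 0.679, -0.0, -0.001]
ft_force: [-0.8, 0.2, -2.1]
width: 0.0195
grip_force: 24.9
pose [ 0.549  -0.0398  0.1545  1.4936] ft [ 0.3951  0.6529 -2.0282] j7 -0.22386644551812362
pin in arc frame [-0.0167  0.0497] r 0.05243662107075382 pos ang 108.51569312450198 yaw ang 77.87060659023226
delta tool x,y,z -0.0007867565948583735 0.00021776282274275032 0.052472775246913794 turn -0.002258341030829225
```

```bash
python3 -m pendant '[[0,0,0.02,0],[0,0,0.016,0],[0,0,0.01,0],[0,0,0.004,0],[0,0,0,0],[0,0,0,0]]'; python3 plan.py .5226 -.0935 78 -.027 0 .002
python3 - <<'E'
from h import *
d=r.camera("side");u=np.int32(proj(d,[[.5226,-.0935,.066]])[0]);I=d["img"][u[1]-50:u[1]+40,u[0]-60:u[0]+60,::-1];cv2.imwrite("pics/t1.png",cv2.resize(I,(800,600),interpolation=2))
E
```

```text
time: 13.73
ee_pos: [0.5496, -0.0397, 0.1055]
eef_rot: [0.733, 0.68, 0.0, 0.0]
ft_force: [0.0, -0.4, -1.7]
width: 0.0198
grip_force: 24.9
pose [ 0.5499 -0.0397  0.1059  1.4956] ft [ 0.0408 -0.0651 -1.4999] j7 -0.25153181010551123
pin in arc frame [-0.0158  0.0497] r 0.052102867998121645 pos ang 107.62756977917027 yaw ang 77.98778944842583
delta tool x,y,z -0.0009045453259738602 -0.0006522084310200726 0.003939269871895329 turn -0.00021311432845383393
```

View pics/t1.png

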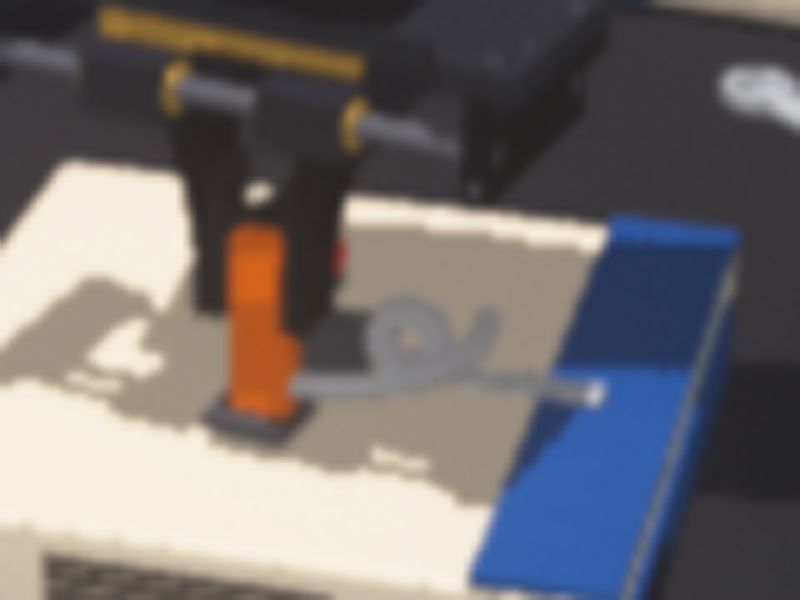

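```bash
python3 -m pendant '[[0,0,0.0025,0],[0.0003,0.00147,0,0],[0.0003,0.00147,0,0],[0.0003,0.00147,0,0],[0,0,0,0],[0,0,0,0]]'|sed -n '1,4p'
for i in 1; do python3 -m pendant '[[0.0002,0.00098,0,0],[0.0002,0.00098,0,0],[0,0,0,0],[0,0,0,0]]'|sed -n '2,4p'
python3 -m pendant '[[0.0002,0.00098,0,0],[0,0,0,0],[0,0,0,0]]'|sed -n '2,4p'
python3 -m pendant '[[0.0002,0.00098,0,0],[0,0,0,0],[0,0,0,0]]'|sed -n '2,4p'; done
```

```text
time: 14.43
ee_pos: [0.5539, -0.0391, 0.1025]
eef_rot: [0.733, 0.68, 0.0, 0.0]
ft_force: [-0.3, -0.0, -2.0]
ee_pos: [0.5558, -0.0389, 0.1025]
eef_rot: [0.733, 0.68, 0.0, 0.0]
ft_force: [-0.2, -0.4, -1.0]
ee_pos: [0.5567, -0.0388, 0.1026]
eef_rot: [0.733, 0.68, 0.0, 0.0]
ft_force: [-0.6, 0.1, -1.6]
ee_pos: [0.5577, -0.0387, 0.1025]
eef_rot: [0.733, 0.68, -0.0, 0.0]
ft_force: [-0.4, -1.1, -2.1]
```

```bash
for i in 1; do python3 -m pendant '[[0.0002,0.00098,0,0],[0,0,0,0],[0,0,0,0]]'|sed -n '2,4p'
python3 -m pendant '[[0.0002,0.00098,0,0],[0,0,0,0],[0,0,0,0]]'|sed -n '2,4p'
python3 -m pendant '[[0.0002,0.00098,0,0],[0,0,0,0],[0,0,0,0]]'|sed -n '2,4p'; done
```

```text
ee_pos: [0.5582, -0.0387, 0.1023]
eef_rot: [0.733, 0.68, -0.0, -0.0]
ft_force: [-2.0, -0.3, -2.1]
ee_pos: [0.5589, -0.0387, 0.1021]
eef_rot: [0.733, 0.68, -0.001, -0.001]
ft_force: [-3.6, -1.3, -1.7]
ee_pos: [0.5594, -0.0388, 0.1019]
eef_rot: [0.733, 0.68, -0.001, -0.001]
ft_force: [-6.5, -1.1, -1.4]
```

```bash
python3 -m pendant '[[-0.0008,-0.0049,0,0],[0,0,0,0.1],[0,0,0,0.1],[0,0,0,0.1],[0,0,0,0],[0,0,0,0]]'|sed -n '2,4p'; python3 plan.py .5219 -.0936 60 -.02 0 .0012;python3 plan.py .5219 -.0936 60 0 0 .0012
```

```text
ee_pos: [0.5562, -0.0385, 0.1029]
eef_rot: [0.826, 0.564, 0.001, 0.0]
ft_force: [-0.8, -0.8, -1.6]
pose [ 0.556  -0.0386  0.1028  1.1991] ft [-0.0486  0.2552 -1.7503] j7 -0.5408392858930825
pin in arc frame [-0.0088  0.0499] r 0.050696307327418366 pos ang 100.01738286429683 yaw ang 60.99983427436927
delta tool x,y,z 0.0009074872742002276 0.015296395057378573 0.0015651980503067486 turn 0.017450400062032134
pose [ 0.5558 -0.0387  0.1026  1.1974] ft [ 0.3716 -0.2983 -1.7702] j7 -0.5421369999131036
pin in arc frame [-0.009   0.0498] r 0.05065689238916863 pos ang 100.24813697260157 yaw ang 60.901267595830674
delta tool x,y,z 0.010819733536506398 0.032903634738419486 0.0013939232836785859 turn 0.01573008698877887
```

```bash
python3 -m pendant '[[0.0036,0.011,0.0007,0.016],[0.0036,0.011,0.0005,0],[0.0036,0.0109,0.0005,0],[0,0,0,0],[0,0,0,0]]'|sed -n '2,4p'; python3 plan.py .5219 -.0936 60 0 0 .001
```

```text
ee_pos: [0.5902, -0.0409, 0.1006]
eef_rot: [0.831, 0.557, -0.0, -0.0]
ft_force: [0.3, -0.6, -2.1]
pose [ 0.5897 -0.041   0.1007  1.1803] ft [ 0.233   0.0921 -1.5165] j7 -0.5700990926237595
pin in arc frame [0.0243 0.043 ] r 0.04940391652698746 pos ang 60.59612105952105 yaw ang 59.918306697198496
delta tool x,y,z 0.0005994896746970534 0.0005131484307090875 -0.0003258777634062987 turn -0.0014258171107148776
```

```bash
python3 -m pendant '[[0.0006,0.0005,0,0],[-0.00004,-0.002,0,-0.04],[-0.00004,-0.002,0,-0.04],[-0.00004,-0.002,0,-0.04],[0,0,0,0]]'|sed -n '2,4p'
python3 -m pendant '[[-0.00004,-0.002,0,-0.04],[0,0,0,0],[0,0,0,0]]'|sed -n '2,4p'
python3 plan.py .5219 -.0936 69 0 0 .001
```

```text
ee_pos: [0.5848, -0.0387, 0.101]
eef_rot: [0.795, 0.606, -0.0, 0.0]
ft_force: [0.4, 0.6, -1.2]
ee_pos: [0.5833, -0.0384, 0.101]
eef_rot: [0.784, 0.62, 0.0, 0.0]
ft_force: [-0.1, -0.1, -2.4]
pose [ 0.5834 -0.0384  0.1009  1.3382] ft [-0.0796 -0.0559 -2.078 ] j7 -0.42369815422465185
pin in arc frame [0.0184 0.0465] r 0.049987815430321825 pos ang 68.42748944481632 yaw ang 68.96862170763481
delta tool x,y,z 1.4406494783755443e-05 -0.0004994876118519362 -7.645797813744803e-05 turn -0.0005476545154259327
```

```bash
for i in 1; do python3 -m pendant '[[-0.00004,-0.0022,0,-0.04],[0,0,0,0],[0,0,0,0]]'|sed -n '2,4p'
python3 -m pendant '[[-0.00004,-0.002,0,-0.04],[0,0,0,0],[0,0,0,0]]'|sed -n '2,4p'
python3 -m pendant '[[-0.00004,-0.002,0,-0.04],[0,0,0,0],[0,0,0,0]]'|sed -n '2,4p'; done
python3 plan.py .5219 -.0936 75.5 0 0 .001
```

```text
ee_pos: [0.5813, -0.0378, 0.1009]
eef_rot: [0.772, 0.636, 0.0, 0.0]
ft_force: [-0.2, 0.4, -1.6]
ee_pos: [0.5793, -0.0375, 0.1008]
eef_rot: [0.759, 0.651, 0.0, 0.0]
ft_force: [-0.5, -0.0, -2.4]
ee_pos: [0.5774, -0.0373, 0.1009]
eef_rot: [0.746, 0.666, 0.0, 0.0]
ft_force: [0.0, 0.2, -2.7]
pose [ 0.5774 -0.0373  0.1009  1.4581] ft [-0.2109  0.4482 -1.8868] j7 -0.31047079103263886
pin in arc frame [0.0125 0.0484] r 0.049971455331755205 pos ang 75.46817074049514 yaw ang 75.83654015528505
delta tool x,y,z 2.8714942834307663e-05 -2.7592223141210793e-05 -0.00011820453053733304 turn 0.005873733774897083
```

```bash
for i in 1; do python3 -m pendant '[[-0.00004,-0.002,0,-0.04],[-0.00004,-0.002,0,-0.04],[-0.00004,-0.002,0,-0.04],[0,0,0,0]]'|sed -n '2,4p'
python3 -m pendant '[[-0.00004,-0.002,0,-0.04],[-0.00004,-0.002,0,-0.04],[-0.00004,-0.002,0,-0.04],[0,0,0,0]]'|sed -n '2,4p'
python3 -m pendant '[[-0.00004,-0.002,0,-0.04],[-0.00004,-0.002,0,-0.04],[-0.00004,-0.002,0,-0.04],[0,0,0,0]]'|sed -n '2,4p'; done
python3 plan.py .5219 -.0936 96 0 0 .001
```

```text
ee_pos: [0.5711, -0.037, 0.1008]
eef_rot: [0.704, 0.711, -0.0, -0.0]
ft_force: [0.4, 0.2, -2.5]
ee_pos: [0.5652, -0.0375, 0.1008]
eef_rot: [0.66, 0.751, -0.0, 0.0]
ft_force: [0.6, -0.0, -2.5]
ee_pos: [0.5593, -0.0386, 0.1008]
eef_rot: [0.614, 0.789, -0.0, 0.0]
ft_force: [-0.3, -0.3, -1.6]
pose [ 0.5596 -0.0385  0.1009  1.8168] ft [ 0.2565  0.0961 -1.0284] j7 0.038050204099958324
pin in arc frame [-0.0053  0.0495] r 0.04979358032724725 pos ang 96.09918358550675 yaw ang 96.39093730678937
delta tool x,y,z 0.00020590134531615672 8.760355716095456e-05 -0.00010235049022767895 turn 0.006823143172353552
```

```bash
for i in 1; do python3 -m pendant '[[0.00016,-0.002,0,-0.037],[-0.00004,-0.002,0,-0.04],[-0.00004,-0.002,0,-0.04],[-0.00004,-0.002,0,-0.04],[0,0,0,0]]'|sed -n '2,4p'
python3 -m pendant '[[-0.00004,-0.002,0,-0.04],[-0.00004,-0.002,0,-0.04],[-0.00004,-0.002,0,-0.04],[-0.00004,-0.002,0,-0.04],[0,0,0,0]]'|sed -n '2,4p'
python3 -m pendant '[[-0.00004,-0.002,0,-0.04],[-0.00004,-0.002,0,-0.04],[-0.00004,-0.002,0,-0.04],[-0.00004,-0.002,0,-0.04],[0,0,0,0]]'|sed -n '2,4p'; done
python3 plan.py .5219 -.0936 123 0 0 .001
```

```text
ee_pos: [0.5517, -0.041, 0.1008]
eef_rot: [0.55, 0.835, -0.0, 0.0]
ft_force: [-0.0, 0.3, -2.5]
ee_pos: [0.5446, -0.0448, 0.1008]
eef_rot: [0.482, 0.876, -0.0, -0.0]
ft_force: [0.7, 0.2, -0.9]
ee_pos: [0.5383, -0.0496, 0.1008]
eef_rot: [0.411, 0.912, -0.0, 0.0]
ft_force: [-0.2, 0.5, -2.3]
pose [ 0.5385 -0.0493  0.1009  2.2937] ft [ 0.1033 -0.4137 -2.004 ] j7 0.5215337841716035
pin in arc frame [-0.0276  0.0416] r 0.04994748629102729 pos ang 123.53583812760495 yaw ang 123.71025168694945
delta tool x,y,z 4.8903513672784046e-05 0.0004677511966178099 -0.00010255233866514335 turn 0.012396230455111734
```

```bash
for i in 1; do python3 -m pendant '[[-0.00004,-0.002,0,-0.04],[-0.00004,-0.002,0,-0.04],[-0.00004,-0.002,0,-0.04],[-0.00004,-0.002,0,-0.04],[0,0,0,0]]'|sed -n '2,4p'
python3 -m pendant '[[-0.00004,-0.002,0,-0.04],[-0.00004,-0.002,0,-0.04],[-0.00004,-0.002,0,-0.04],[0,0,0,0]]'|sed -n '2,4p'
python3 -m pendant '[[-0.00001,-0.001,0,-0.02],[0,0,0,0],[-0.00001,-0.001,0,-0.02],[0,0,0,0]]'|sed -n '2,4p'; done
python3 plan.py .5219 -.0936 146.6 0 0 .001
```

```text
ee_pos: [0.5328, -0.0553, 0.1008]
eef_rot: [0.336, 0.942, -0.0, -0.0]
ft_force: [0.1, 0.7, -1.9]
ee_pos: [0.5293, -0.0602, 0.1008]
eef_rot: [0.279, 0.96, -0.0, 0.0]
ft_force: [0.4, 0.2, -2.1]
ee_pos: [0.5281, -0.0616, 0.1008]
eef_rot: [0.259, 0.966, 0.0, -0.0]
ft_force: [-0.6, 0.4, -1.2]
pose [ 0.5282 -0.0616  0.1008  2.6164] ft [-0.34    0.3575 -1.6057] j7 0.8568574907508558
pin in arc frame [-0.0395  0.0308] r 0.05009665954599259 pos ang 142.0035605702064 yaw ang 142.2044467948836
delta tool x,y,z -0.00024341645515893692 -0.004007727113983684 -0.00016810446332811424 turn -0.07671687587587073
```

```bash
for i in 1; do python3 -m pendant '[[-0.00005,-0.0005,0,-0.01],[-0.00005,-0.0005,0,-0.01],[0,-0.0005,0,-0.01],[0,-0.0005,0,-0.01],[0,-0.0005,0,-0.01],[0,-0.0005,0,-0.01]]'|sed -n '2,4p'
python3 -m pendant '[[0,-0.0005,0,-0.01],[0,-0.0005,0,-0.01],[0,-0.0005,0,-0.01],[0,-0.0005,0,-0.01]]'|sed -n '2,4p'
python3 -m pendant '[[0,-0.0005,0,-0.01],[0,-0.0005,0,-0.01],[0,-0.0005,0,-0.01]]'|sed -n '2,4p'; done
python3 plan.py .5219 -.0936 153.5 0 0 .001
```

```text
ee_pos: [0.5267, -0.0644, 0.1008]
eef_rot: [0.23, 0.973, -0.0, -0.0]
ft_force: [-3.4, 2.5, -0.1]
ee_pos: [0.5259, -0.0664, 0.1008]
eef_rot: [0.21, 0.978, -0.0, -0.0]
ft_force: [-2.9, 1.9, -0.9]
ee_pos: [0.5253, -0.0679, 0.1008]
eef_rot: [0.196, 0.981, -0.0, -0.0]
ft_force: [-4.0, 1.4, -1.9]
pose [ 0.5253 -0.0678  0.1008  2.7473] ft [-4.1515  1.6875 -1.2984] j7 0.9932189233428514
pin in arc frame [-0.0432  0.0251] r 0.049981465491960676 pos ang 149.84769638018685 yaw ang 149.70360403728859
delta tool x,y,z -9.102567939309729e-05 -0.003184859266376669 -0.0002210093160783383 turn -0.06625960925873375
```

```bash
for i in 1; do python3 -m pendant '[[0,-0.0005,0,-0.01],[0,-0.0005,0,-0.01],[0,0,0,0]]'|sed -n '2,4p'
python3 -m pendant '[[0,-0.0005,0,-0.01],[0,-0.0005,0,-0.01],[0,0,0,0]]'|sed -n '2,4p'
python3 -m pendant '[[0,-0.0005,0,-0.01],[0,0,0,0]]'|sed -n '2,4p'; done
python3 plan.py .5219 -.0936 153.5 0 0 .001
```

```text
ee_pos: [0.5244, -0.0685, 0.1006]
eef_rot: [0.186, 0.983, -0.0, -0.001]
ft_force: [-6.7, 2.4, -0.4]
ee_pos: [0.5239, -0.069, 0.1006]
eef_rot: [0.176, 0.984, 0.0, -0.001]
ft_force: [-7.7, 2.3, -0.1]
ee_pos: [0.5239, -0.0692, 0.1007]
eef_rot: [0.171, 0.985, 0.0, -0.001]
ft_force: [-7.0, 3.9, -0.2]
pose [ 0.5239 -0.0692  0.1007  2.7975] ft [-6.9241  4.0321 -0.2306] j7 1.0454852240749595
pin in arc frame [-0.0447  0.0239] r 0.05073944928080491 pos ang 151.84535087796243 yaw ang 152.57837300186574
delta tool x,y,z -0.000741765268569398 -0.0014533616214719755 -0.0003480441794853767 turn -0.01608542559271431
```

```bash
for i in 1; do python3 -m pendant '[[-0.0002,-0.0005,0,-0.01],[0,0,0,0],[0,0,0,0]]'|sed -n '2,4p'
python3 -m pendant '[[-0.0002,-0.0005,0,-0.01],[0,0,0,0],[0,0,0,0]]'|sed -n '2,4p'
python3 -m pendant '[[0,-0.0005,0,-0.01],[0,0,0,0],[0,0,0,0]]'|sed -n '2,4p'; done
python3 plan.py .5219 -.0936 153.5 0 0 .001
```

```text
ee_pos: [0.5239, -0.0694, 0.1007]
eef_rot: [0.166, 0.986, 0.0, -0.001]
ft_force: [-7.2, 5.1, 0.6]
ee_pos: [0.5239, -0.0695, 0.1007]
eef_rot: [0.161, 0.987, 0.001, -0.001]
ft_force: [-7.9, 6.0, 0.7]
ee_pos: [0.5238, -0.0697, 0.1007]
eef_rot: [0.156, 0.988, 0.001, -0.001]
ft_force: [-7.3, 7.6, 0.9]
pose [ 0.5238 -0.0697  0.1007  2.8282] ft [-7.5986  7.1876  1.1214] j7 1.076512387549656
pin in arc frame [-0.0449  0.0235] r 0.050670926582604546 pos ang 152.40254519568552 yaw ang 154.3397834303612
delta tool x,y,z -0.0006473365192963033 -0.0009800946382204998 -0.00027216579471836533 turn 0.014656985863495287
```

```bash
python3 - <<'E'
from h import *
L=[]
for c in("scene","side"):
    d=r.camera(c);u=np.int32(proj(d,[[.545,-.1,.066]])[0]);I=d["img"][u[1]-30:u[1]+30,u[0]-40:u[0]+40,::-1];L.append(cv2.resize(I,(400,300),interpolation=2))
d=r.camera("wrist")["img"][:,:,::-1]
L.append(cv2.resize(d,(400,300)))
cv2.imwrite("pics/p1.png",np.vstack([np.hstack(L[:2]),np.hstack([L[2],L[2]*0])]))
E
```

```text
(no output)
```

View pics/p1.png

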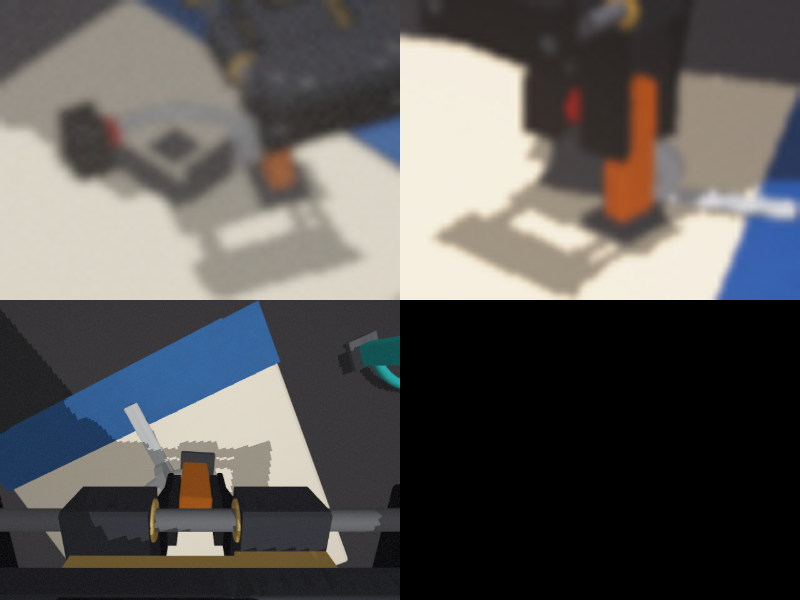

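```bash
python3 -m pendant '[[0,0.0006,0.0004,0.01],[0,0.0006,0.0003,0.015],[0,0,0,0],[0,0,0,0]]'; python3 plan.py .5219 -.0936 153.5 0 0 0
```

```text
time: 26.32
ee_pos: [0.5244, -0.0693, 0.1002]
eef_rot: [0.169, 0.986, 0.0, -0.0]
ft_force: [-7.0, 4.6, 1.4]
width: 0.0199
grip_force: 25.2
pose [ 0.5244 -0.0694  0.1002  2.8029] ft [-6.6942  4.3067  1.3556] j7 1.0501607281371472
pin in arc frame [-0.0442  0.0237] r 0.05018318918940456 pos ang 151.8388815414844 yaw ang 152.88836951745677
delta tool x,y,z -0.0001776197077293884 -0.0014528932612228856 0.00018119241674054154 turn -0.010674965725940844
```

```bash
python3 -m pendant '[[0.0007,0.0002,0,0],[0.0007,0.0002,0,0],[0,0,0,0],[0,0,0,0]]'|sed -n 2,4p
python3 -m pendant '[[0,0,0,0],[0,0,0,0],[0,0,0,0],[0,0,0,0],[0,0,0,0],[0,0,0,0]]' 0.4; python3 -m pendant '[[0,0,-0.01,0],[0,0,-0.03,0],[0,0,-0.04,0],[0,0,-0.04,0],[0,0,-0.04,0],[0,0,0,0],[0,0,0,0]]'
python3 - <<'E'
from h import *
L=[]
for c in("scene","side"):
    d=r.camera(c);u=np.int32(proj(d,[[.545,-.1,.066]])[0]);I=d["img"][u[1]-30:u[1]+30,u[0]-40:u[0]+40,::-1];L.append(cv2.resize(I,(400,300),interpolation=2))
d=r.camera("wrist")["img"][:,:,::-1]
np.save("w9.npy",r.camera("wrist"),allow_pickle=True)
L.append(cv2.resize(d,(400,300)));L.append(cv2.resize(d[100:340,160:480],(400,300)))
cv2.imwrite("pics/p2.png",np.vstack([np.hstack(L[:2]),np.hstack(L[2:])]))
E
```

```text
ee_pos: [0.5238, -0.0694, 0.1002]
eef_rot: [0.169, 0.986, 0.0, 0.0]
ft_force: [-2.0, 2.5, -2.2]
time: 27.3
ee_pos: [0.5238, -0.0696, 0.1003]
eef_rot: [0.169, 0.986, -0.0, 0.0]
ft_force: [-0.2, 0.5, -0.2]
width: 0.0343
grip_force: 0.0
time: 27.88
ee_pos: [0.5247, -0.0693, 0.2632]
eef_rot: [0.169, 0.986, -0.0, 0.002]
ft_force: [-0.7, -0.3, -0.5]
width: 0.0348
grip_force: 0.0
```

View pics/p2.png

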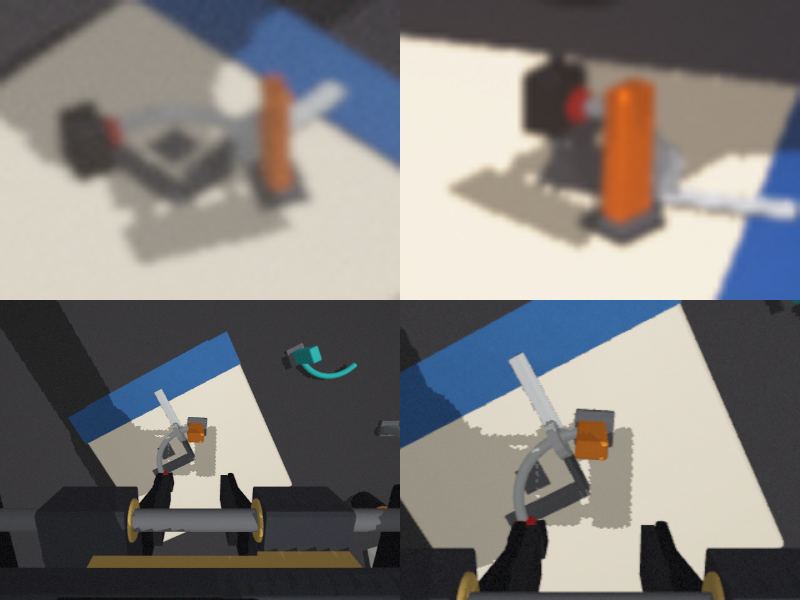

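The views show the pin upright with its wire through the ring. The red head sits flush against the housing and the gripper is clear, so I'm handing the job in.

```bash
python3 -c "
from bench import r
print(r.close_job())"
```

```text
the job is handed in; nothing more can be done
None
```

The curved pin is through the ring and stands upright and released on the module, with contact forces felt at the wrist around 10 N at most. The plunger is pushed to its stop, judging by force, travel and the camera view, and the job is handed in; no verdict came back.

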